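# Point out the grinding set-up

### The job

Show a trainee the next grinding set-up by pointing with the fingertips from straight above, about two centimetres above each thing and for a good two seconds each, in this order: first the ball-headed grinding point in the case, then the open collet on top of the standing grinder, then the smaller bore of the aluminium casting, and finish there, still pointing at that bore. Touch, lift or move nothing at all, and do not point at, or pass low over, the other grinding points or the large bore: come down to each thing from well above.

Things in the scene. Friction and masses are not known exactly. Their poses are not given: they have to be found in the camera images.
- ball_top (a point): top of the ball head of the ball-headed grinding point, about 86 mm above the bench; the ball is 28 mm in diameter. This is the first thing to point at
- ball_point: ball-headed grinding point: 28 mm dark grey ball on a 6 mm steel shank standing upright and loose in the block, its foot 6 mm above the bench; origin at the centre of the foot, z up the shank. Top of the ball 80 mm above the origin. The five grinding points stand in one row of five holes, 50 mm apart, in an order that changes
- cylinder_point: grinding point with a cylindrical head, 16 mm diameter, 34 mm long, dark grey, on a 6 mm steel shank standing upright and loose in the block, its foot 6 mm above the bench; origin at the centre of the foot, z up the shank. Flat top 80 mm above the origin
- cone_point: grinding point with a cone head, 22 mm wide below and 3 mm at its tip, 38 mm long, dark grey, on a 6 mm steel shank standing upright and loose in the block, its foot 6 mm above the bench; origin at the centre of the foot, z up the shank. Tip 82 mm above the origin
- wheel_point: grinding point with a flat wheel head, 34 mm diameter, 8 mm thick, dark grey, on a 6 mm steel shank standing upright and loose in the block, its foot 6 mm above the bench; origin at the centre of the foot, z up the shank. Top 64 mm above the origin
- taper_point: grinding point with an upside-down cone head, 24 mm wide at its flat top and 8 mm below, 30 mm long, dark grey, on a 6 mm steel shank standing upright and loose in the block, its foot 6 mm above the bench; origin at the centre of the foot, z up the shank. Top 76 mm above the origin
- case: fixed open case: a white plastic block 36 x 250 x 32 mm with one row of five holes along its y, and a clear lid 95 x 260 x 12 mm folded flat on its +x side, away from the robot. Origin under the block's centre on the bench, y along the row, z up
- grinder: fixed straight grinder standing nose-up in a round weighted holder (90 mm across): bare metal body 36 mm in diameter, 150 mm tall over all, with a steel collet nut on top. Origin at the centre of its underside, z up. It and the casting change sides (left or right of the case)
- collet (a point): centre of the mouth of the grinder's empty collet, on the very top, 150 mm above the bench; second thing to point at
- casting: fixed aluminium casting 128 x 80 x 40 mm with two upright round through bores in its flat top. Origin at the centre of its underside; its x runs along its length from the large bore to the small one, z up; any yaw
- small_bore (a point): centre of the mouth of the smaller bore (18 mm diameter) in the casting's top face, 40 mm above the bench; third thing to point at
- large_bore (a point): centre of the mouth of the large bore (36 mm diameter) in the casting's top face, 40 mm above the bench, 60 mm from the small one; not to be pointed at
- spanner: loose steel spanner, 130 mm long, lying flat between the robot and the case; origin on the bench under the shank, about its middle; leave alone
- jar: loose closed jar, 52 mm diameter, 55 mm tall, beyond the case; origin at the centre of its underside; leave alone
- dressing_stone: loose brick-coloured dressing stone 26 x 90 x 26 mm beyond the case; origin at the centre of its underside; leave alone
Things that resemble listed ones, but are neither listed nor needed, are in the scene too. Of the things shaped like the casting, the aluminium one is meant.

How it is judged:
On the way, in this order (a step that is already met when the one before it is completed fails the run):
1. points at the ball head from just above for 1.5 s (horizontal distance between the grasp point and ball_top below 0.015 m and z of the grasp point in the frame of ball_top between 0.021 and 0.06 m), for 1.5 s.
2. points at the collet from just above for 1.5 s (horizontal distance between the grasp point and collet below 0.015 m and z of the grasp point in the frame of collet between 0.021 and 0.06 m), for 1.5 s.
3. points at the smaller bore from just above for 1.5 s (horizontal distance between the grasp point and small_bore below 0.015 m and z of the grasp point in the frame of small_bore between 0.021 and 0.06 m), for 1.5 s.
At the end, for the whole second after the job is handed in: The grasp point is still within 15 mm sideways of the smaller bore's centre and 21 to 60 mm above its mouth (fingertips about 2 to 41 mm above it); every grinding point stands upright (within 7 degrees) in its hole, and it and the spanner, jar and stone are within 8 mm of where they were (all of step 3 and distance of each of ball_point, cylinder_point, cone_point, wheel_point, taper_point, spanner, jar, dressing_stone from where it was at the start of the episode below 0.008 m and angle between each of ball_point, cylinder_point, cone_point, wheel_point, taper_point's own z axis and vertical below 0.12 rad); the robot touches nothing.
It fails at once if a grinding point is touched (contact force between any of the fingers, the arm and ball_point above 0.3 N or contact force between any of the fingers, the arm and cylinder_point above 0.3 N or contact force between any of the fingers, the arm and cone_point above 0.3 N or contact force between any of the fingers, the arm and wheel_point above 0.3 N or contact force between any of the fingers, the arm and taper_point above 0.3 N).
It fails at once if the case, grinder or casting is touched (contact force between any of the fingers, the arm and case above 0.3 N or contact force between any of the fingers, the arm and grinder above 0.3 N or contact force between any of the fingers, the arm and casting above 0.3 N).
It fails at once if the spanner, jar or dressing stone is touched (contact force between any of the fingers, the arm and spanner above 0.3 N or contact force between any of the fingers, the arm and jar above 0.3 N or contact force between any of the fingers, the arm and dressing_stone above 0.3 N).
It fails at once if a grinding point is lifted, or anything loose is moved by 15 mm (distance of any of ball_point, cylinder_point, cone_point, wheel_point, taper_point, spanner, jar, dressing_stone from where it was at the start of the episode above 0.015 m).
It fails at once if points at another grinding point or at the large bore (fingertips within 10 mm sideways of its middle and less than about 40 mm above it) ((horizontal distance between the grasp point and cylinder_point below 0.01 m and z of the grasp point in the frame of cylinder_point between 0.06 and 0.14 m) or (horizontal distance between the grasp point and cone_point below 0.01 m and z of the grasp point in the frame of cone_point between 0.062 and 0.142 m) or (horizontal distance between the grasp point and wheel_point below 0.01 m and z of the grasp point in the frame of wheel_point between 0.044 and 0.124 m) or (horizontal distance between the grasp point and taper_point below 0.01 m and z of the grasp point in the frame of taper_point between 0.056 and 0.136 m) or (horizontal distance between the grasp point and large_bore below 0.01 m and z of the grasp point in the frame of large_bore between -0.02 and 0.06 m)).
It also fails if it takes over 61 s, if anything falls off the work surface, if the arm or the gripper's body presses on something with over 40 N, if the wrist force passes 120 N, or if a joint passes its speed limit or range.

### The arm

A 6-joint arm with a two-finger parallel gripper is mounted at the origin on the work surface. World frame = base frame: x ahead of the robot, y to its left, z up, the work surface at z = 0. Lengths are in m, angles in rad, forces in N, time in s.
With the tool pointing down it reaches from about 0.4 to 0.825 m from the base axis. Payload 7 kg.
Tool frame: the origin (TCP) lies at the centre of the arm's flange, where the gripper is bolted on; the fingertips stand 178 mm ahead of it and the grasp point (between the pads) lies 159 mm ahead of it; z points along the fingers, y is the direction in which the jaws open and shut (so a half turn about z gives the same grasp; the last joint's range is limited). The gripper opens to 88 mm and grips with 3 to 60 N. Pads are 19 mm wide; open, the fingers measure 130 mm over their backs; the gripper's body (78 mm by 193 mm) begins 47 mm behind the grasp point.
Start: joints at [1.617, 0.359, 0.012, 0, -1.224, -0.288], TCP at [0.162, 0.655, 0.405] pointing down, gripper open.
Joint ranges: [-3.07, 3.07], [-1.43, 2.12], [-1.02, 1.25], [-3.03, 1.67], [-3.05, -0], [-3.03, 3.03]. Speed limits (rad/s): [2.39, 2.39, 3.01, 3.14, 3.14, 3.14].

### API

Orientations are given as [roll, pitch, yaw] about the fixed x, y, z axes, in that order (R = Rz(yaw) Ry(pitch) Rx(roll)).
In Python, from station import arm gives the robot as it stands.
- The arm moves only by the shell command python3 -m handwheel 'ROWS' [OPENING] [FORCE]. ROWS is JSON, a list of rows, each a list of 4 numbers: the shift along the world's x, y, z in cm, then the turn about the world's z in rad. In form: [[dx, dy, dz, yaw], ...]. A call has 1 to 20 rows; each row shifts and turns the commanded pose from where the row before left it; what a row does not reach is not made up. A row lasts 1/10 s, in which the tool goes at most 50 mm and 8.59 degrees, less where a joint would pass 70% of its speed; a pose out of reach is approached as far as the arm can. A call is refused whole if a number of a shift passes 5 or a number of a turn 0.15, either way. A call with a gripper value outside its range is refused whole. OPENING is the closure, from 0 (fully open) to 1 (shut), set as the call begins (- or left out, the last holds). The fingers move at their own pace and stop on an object; FORCE is the grip in N (left out, the last holds). Time passes only in rows, so rows that do not move let the fingers close. It gives the time, the measured TCP pose, the force and the opening at its end, in the units of the state.
- arm.get_state(): the state, without advancing time (a new reading comes with each control period).
- arm.grab_frame(name): name is "scene" or "top" or "wrist"; returns a dict with "image" (480x640x3 uint8, red, green, blue), "depth" (480x640 float32, m along the optical axis (not along the pixel's ray), 0 where there is no reading), "vfov" (degrees; the focal length in pixels is half the picture's height over the tangent of half this angle, whatever the lens; pixels are square), "cx", "cy" (the principal point, pixels), "rvec" (rotation vector, rad) and "tvec" (3), from world to camera coordinates, as OpenCV has them. Camera axes: x right, y down, z forward; pixel columns grow to the right and rows downward; lengths in m; the calibration is good to about 2 mm. A picture is of the moment at which its call begins.
- arm.job_done(): hands the job in, once; it reports no verdict.
The state is a dict: "t": time; "q": joint angles; "qd": joint speeds; "joint_efforts": joint torques, N m; "eef_pos": TCP position; "ee_rot": TCP orientation; "force": force on the tool from outside, world axes, zero at the start; "moment": the same for the moment, N m; "width": finger opening in m.
Only numpy, scipy, OpenCV 4.12 (cv2) and the standard library are available. Lean on these libraries where they do the work, as an engineer would, in place of code of your own. Each camera call takes 0.05 s, during which the arm holds its last target.

## Working session

There is one attempt and no reset: what is moved stays moved. The work goes in short steps, Python scripts to look and compute and a shell command to move; the robot and the scene stay as the last step left them, time stands still between calls to the robot, and variables do not carry over. Pictures are saved under pics/ and viewed, and the job is handed in when it is done.

```bash
mkdir -p pics; ls
cat > h.py <<'E'
from station import arm
import numpy as np, cv2
def grab(n):
    f=arm.grab_frame(n); np.savez(f'/tmp/{n}.npz',**f); return f
def pts(f):
    d=f['depth'];H,W=d.shape;fl=H/2/np.tan(np.radians(f['vfov'])/2)
    v,u=np.mgrid[:H,:W]
    P=np.stack([(u-f['cx'])/fl*d,(v-f['cy'])/fl*d,d],-1)
    R=cv2.Rodrigues(np.array(f['rvec'],float))[0]
    return (P-np.array(f['tvec']).ravel())@R
E
python3 - <<'E'
from h import *
for n in ['scene','top','wrist']:
    f=grab(n); cv2.imwrite(f'pics/{n}0.png',f['image'][...,::-1])
    R=cv2.Rodrigues(np.array(f['rvec'],float))[0]
    print(n,f['vfov'],-R.T@np.array(f['tvec']).ravel())
s=arm.get_state();print(s['t'],s['eef_pos'],s['ee_rot'],s['width'])
E
```

```text
pics
scene 46.710755886108345 [ 1.12095692 -0.67844555  0.88915701]
top 52.95444768679206 [ 0.46084546 -0.08498201  1.16306464]
wrist 58.52082984404783 [0.23797732 0.63760004 0.38437944]
0.15 [0.16160107 0.65522731 0.4039216 ] [ 3.14028549e+00 -1.28144819e-04 -2.41941530e-01] 0.08714555919354502
```

View pics/top0.png

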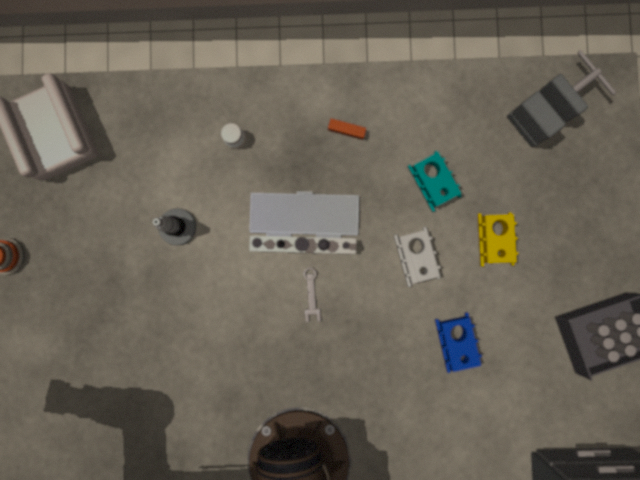

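View pics/scene0.png

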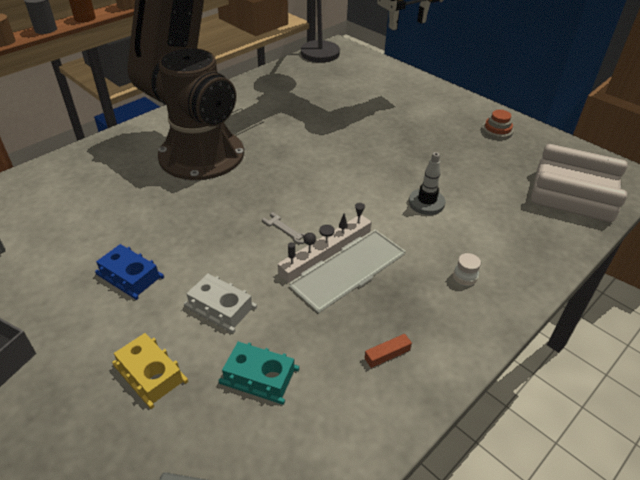

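The top view shows the case at about (303,245), the grinder at (175,226), and four casting-like parts: grey (418,257), blue (458,343), yellow (498,240) and teal (436,181). The grey one is bare aluminium, so it is the one meant. In the scene view the heads sit at (292,250), (310,240), (327,231), (343,221) and (360,211). I'll enlarge both areas to confirm.

Run:
```python
from h import *
s=dict(np.load('/tmp/scene.npz'));t=dict(np.load('/tmp/top.npz'))
a=cv2.resize(s['image'][190:290,265:385],None,fx=6,fy=6,interpolation=2)[:,:,::-1]
cv2.imwrite('pics/cs.png',a)
b=cv2.resize(t['image'][215:295,230:450],None,fx=3.6,fy=3.6,interpolation=2)
b2=cv2.resize(t['image'][205:250,145:265],None,fx=6.6,fy=6.6,interpolation=2)[:,:792]
cv2.imwrite('pics/ct.png',np.vstack([b,b2])[:,:,::-1])
P=pts(t);Ps=pts(s)
def rep(name,P,m):
    q=P[m];print(name,len(q),q.mean(0).round(4),np.median(q,0).round(4),q.min(0).round(3),q.max(0).round(3))
# heads, both cams: points z>.055 near the case
for nm,Q,box in(('top',P,(235,256,245,360)),('scene',Ps,(195,275,275,375))):
    r0,r1,c0,c1=box;m=np.zeros(Q.shape[:2],bool);m[r0:r1,c0:c1]=1
    m&=(Q[...,2]>.045)&(Q[...,2]<.12)
    n,l=cv2.connectedComponents(m.astype(np.uint8))
    for i in range(1,n):
        if (l==i).sum()>5: rep(nm,Q,l==i)
for nm,Q,(r0,r1,c0,c1) in(('top',P,(195,250,140,200)),('scene',Ps,(140,220,400,450))):
    m=np.zeros(Q.shape[:2],bool);m[r0:r1,c0:c1]=1
    rep('grinder '+nm,Q,m&(Q[...,2]>.142))
    rep('body '+nm,Q,m&(Q[...,2]>.05)&(Q[...,2]<.12))
for nm,Q,(r0,r1,c0,c1) in(('top',P,(225,290,390,445)),('scene',Ps,(268,335,180,260))):
    m=np.zeros(Q.shape[:2],bool);m[r0:r1,c0:c1]=1
    m&=(abs(Q[...,2]-.04)<.006)
    rep('cast '+nm,Q,m)
    h=Q[m][:,:2]; # rasterise 1mm grid
    x0=h.min(0)-.01; fl=[]
    g=m.astype(np.uint8)
    cs,hi=cv2.findContours(g,cv2.RETR_CCOMP,cv2.CHAIN_APPROX_NONE)
    f=t if nm=='top' else s
    K=240/np.tan(np.radians(float(f['vfov']))/2);R=cv2.Rodrigues(f['rvec'].astype(float))[0];C=-R.T@f['tvec'].ravel()
    for c,hh in zip(cs,hi[0]):
        if hh[3]>=0 and len(c)>6:
            uv=c[:,0].astype(float);d=np.c_[(uv[:,0]-f['cx'])/K,(uv[:,1]-f['cy'])/K,np.ones(len(uv))]@R
            X=C+d*((.04-C[2])/d[:,2])[:,None]
            (cc,rr)=cv2.minEnclosingCircle(X[:,:2].astype(np.float32))
            print(' hole',nm,uv.mean(0).round(1),cc,rr,((X.min(0)+X.max(0))/2).round(4))
```

```text
top 84 [0.5123 0.0787 0.0822] [0.5121 0.0793 0.0824] [0.501 0.068 0.078] [0.523 0.088 0.086]
top 171 [ 0.5067 -0.0211  0.0704] [ 0.5073 -0.0211  0.0703] [ 0.491 -0.037  0.066] [ 0.523 -0.005  0.076]
top 69 [0.5091 0.0273 0.0651] [0.5086 0.0265 0.0618] [0.5   0.019 0.049] [0.519 0.037 0.091]
top 119 [ 0.5036 -0.0711  0.0817] [ 0.5034 -0.0711  0.0825] [ 0.49  -0.085  0.071] [ 0.517 -0.057  0.089]
top 43 [ 0.501  -0.1202  0.0852] [ 0.5016 -0.1201  0.0866] [ 0.493 -0.127  0.052] [ 0.509 -0.113  0.091]
scene 112 [0.5136 0.0741 0.0768] [0.5144 0.0729 0.0817] [0.5   0.064 0.047] [0.525 0.09  0.089]
scene 97 [0.5122 0.0227 0.0663] [0.5122 0.0224 0.0648] [0.5   0.016 0.05 ] [0.519 0.034 0.093]
scene 164 [ 0.5087 -0.0258  0.0706] [ 0.5091 -0.0264  0.0715] [ 0.491 -0.043  0.045] [ 0.524 -0.005  0.077]
scene 140 [ 0.5081 -0.0778  0.0788] [ 0.5086 -0.0781  0.081 ] [ 0.494 -0.089  0.046] [ 0.518 -0.063  0.09 ]
scene 126 [ 0.5038 -0.1261  0.0745] [ 0.5044 -0.1269  0.0765] [ 0.491 -0.132  0.046] [ 0.511 -0.116  0.09 ]
grinder top 84 [0.5428 0.2197 0.3179] [0.5573 0.2794 0.1499] [ 0.461 -0.085  0.143
[... 313 characters left out ...]
5 0.3   0.12 ]
cast top 1179 [ 0.4686 -0.2924  0.0403] [ 0.4659 -0.2929  0.0403] [ 0.411 -0.339  0.034] [ 0.533 -0.245  0.046]
 hole top [422.4 269.8] (0.4384443461894989, -0.2992037236690521) 0.011719916015863419 [ 0.4385 -0.2992  0.04  ]
 hole top [415.5 245. ] (0.49677538871765137, -0.28527745604515076) 0.020300839096307755 [ 0.4968 -0.2853  0.04  ]
cast scene 1416 [ 0.472  -0.2972  0.0409] [ 0.4705 -0.2987  0.0413] [ 0.408 -0.342  0.034] [ 0.534 -0.246  0.046]
 hole scene [229.1 300.3] (0.49831828474998474, -0.2890620231628418) 0.019103270024061203 [ 0.4974 -0.2888  0.04  ]
 hole scene [205.8 288.3] (0.43940240144729614, -0.3027036190032959) 0.010180771350860596 [ 0.4394 -0.3035  0.04  ]
```

View pics/cs.png

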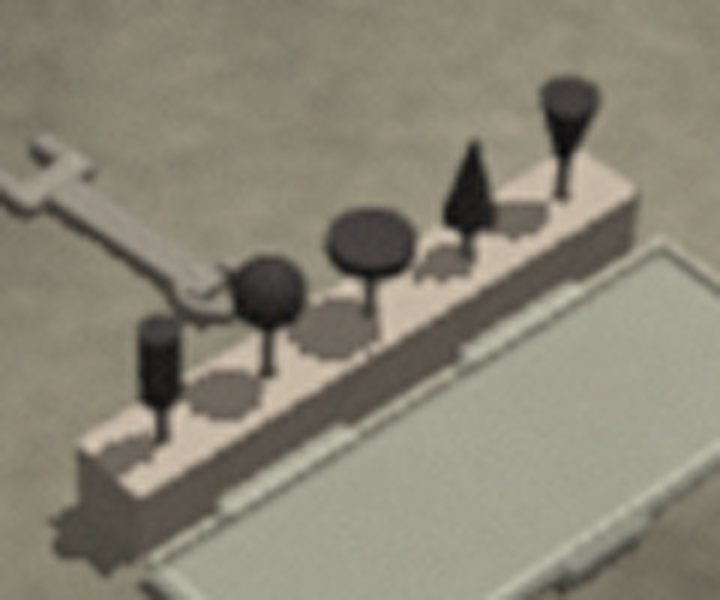

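View pics/ct.png

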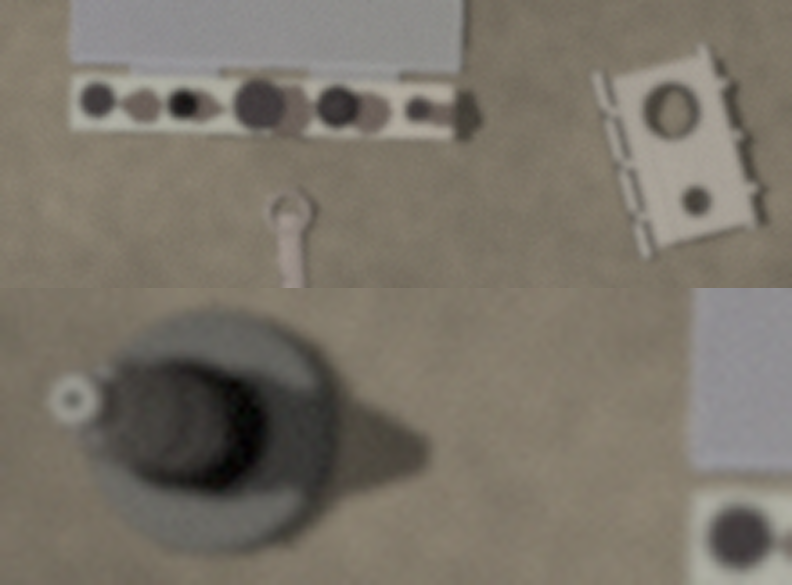

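Along the row from +y, scene crop right to left, the order is taper, cone, wheel, ball, cylinder. The ball is the round head at scene (310,240), top (324,244), and it stands second from the −y end. The grey casting's small bore is at top (422,270) and its large bore at (416,245). The collet mouth is at top (156,222). Next I'll get exact figures for the collet, the ball and the bore.

Run:
```python
from h import *
for n,(uvs) in (('top',[(156.0,222.0,.15),(324,244.3,.072),(422.4,269.8,.04)]),('scene',[])):
    f=dict(np.load(f'/tmp/{n}.npz'));P=pts(f)
    v=(f['depth']>0)&(P[...,2]>.144)&(P[...,2]<.156)&(abs(P[...,1]-.28)<.03)&(abs(P[...,0]-.56)<.03)
    print(n,'collet top',v.sum(),((P[v].min(0)+P[v].max(0))/2).round(4),P[v].mean(0).round(4))
    b=(P[...,2]>.06)&(abs(P[...,0]-.505)<.02)&(abs(P[...,1]+.073)<.02)&(P[...,2]<.1)
    q=P[b];A=np.c_[2*q,np.ones(len(q))];x=np.linalg.lstsq(A,(q**2).sum(1),rcond=None)[0]
    print(' ball sphere fit',x[:3].round(4),np.sqrt(x[3]+x[:3]@x[:3]).round(4))
    K=240/np.tan(np.radians(float(f['vfov']))/2);R=cv2.Rodrigues(f['rvec'].astype(float))[0];C=-R.T@f['tvec'].ravel()
    for u,w,z in uvs:
        d=np.array([(u-f['cx'])/K,(w-f['cy'])/K,1])@R;print(u,w,(C+d*(z-C[2])/d[2]).round(4))
```

```text
top collet top 67 [0.5597 0.2816 0.1494] [0.559  0.2806 0.1492]
 ball sphere fit [ 0.5041 -0.0711  0.074 ] 0.0131
156.0 222.0 [0.5573 0.2814 0.15  ]
324 244.3 [ 0.503  -0.0732  0.072 ]
422.4 269.8 [ 0.4389 -0.299   0.04  ]
scene collet top 50 [0.5595 0.2776 0.1495] [0.561  0.2761 0.1497]
 ball sphere fit [ 0.5048 -0.0748  0.0763] 0.0121
```

```bash
python3 -m handwheel '[[2,-2,0,-0.1],[2,-2,0,-0.1],[2.5,-2.5,0.5,-0.1],[2.5,-2.5,0.5,-0.1],[2.5,-2.5,0.5,-0.1],[2.5,-2.5,0.5,-0.1],[2,-3,0.5,-0.1],[2,-3,0.5,-0.1],[0,0,0,0]]' 0.95
```

```text
t: 1.05
eef_pos: [0.3433, 0.4524, 0.4357]
ee_rot: [-3.141, 0.0, -1.048]
force: [-0.0, 1.2, -0.3]
width: 0.0211
```

Both cameras agree within about 4 mm. The targets are ball (0.504, −0.073), collet (0.559, 0.279) and small bore (0.439, −0.301). I'll travel high to a position above the ball.

```bash
python3 -m handwheel '[[1,-2,0,-0.05],[1,-3,0,-0.05],[1,-3,0,-0.05],[1,-3,0,-0.05],[1,-3,0,-0.05],[1,-3,0,-0.05],[1,-3,0,-0.05],[1,-3,0,-0.05],[1,-3,0,-0.05],[1,-3,0,-0.05],[1,-3,0,-0.05],[1,-3,0,-0.05],[1,-3,0,0],[1,-3,0,0],[1,-3,0,0],[1,-3,0,0],[0,-3,0,0],[0,-2.5,0,0],[0,0,0,0],[0,0,0,0]]'
python3 - <<'E'
from h import *
f=grab('wrist');cv2.imwrite('pics/w1.png',f['image'][...,::-1])
f=grab('scene');cv2.imwrite('pics/s1.png',f['image'][...,::-1])
s=arm.get_state();print(s['eef_pos'],s['q'],s['width'])
E
```

```text
t: 3.05
eef_pos: [0.5015, -0.07, 0.4343]
ee_rot: [3.141, 0.0, -1.643]
force: [0.0, -0.2, -0.2]
width: 0.0044
[ 0.50159716 -0.06920433  0.4345145 ] [ 2.51316981e-01  5.88452566e-02 -3.04747107e-01 -1.74429531e-04
 -1.20735963e+00 -3.22005060e-01] 0.004718949490523568
```

View pics/w1.png

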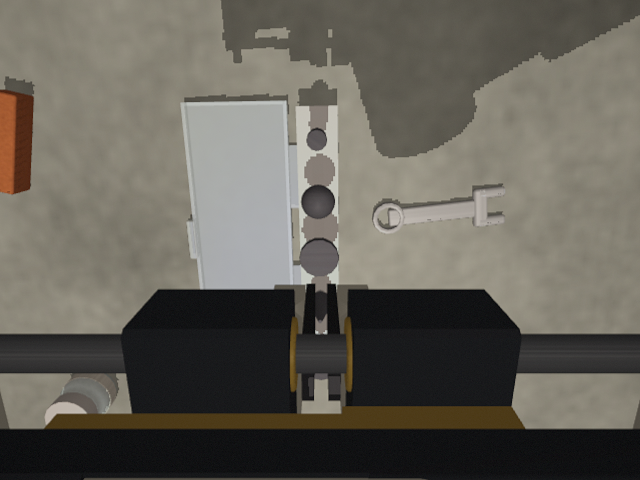

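View pics/s1.png

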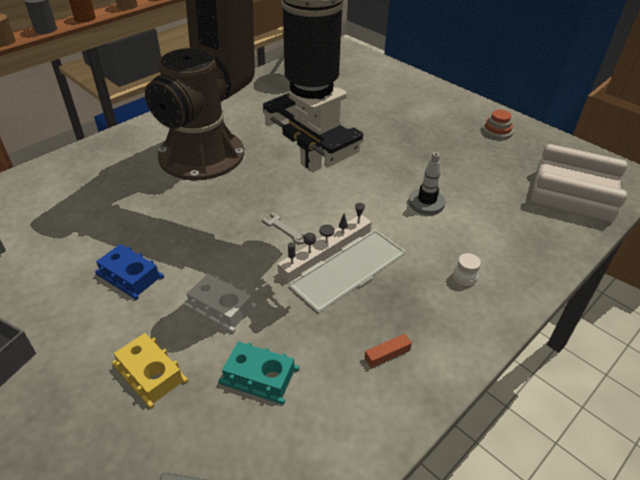

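The wrist view shows the ball at (318,202), the cylinder at (317,138) and the wheel at (319,257). The scene view shows the arm well above the case. I'll check the ball with the wrist camera and measure how far the fingertips reach.

Run:
```python
from h import *
f=dict(np.load('/tmp/wrist.npz'));P=pts(f)
for n,(u,v,r) in dict(ball=(318,202,15),cyl=(317,138,9),wheel=(319,257,18)).items():
    q=P[v-r:v+r+1,u-r:u+r+1].reshape(-1,3);q=q[q[:,2]>.055];print(n,((q.min(0)+q.max(0))/2).round(4),q.max(0).round(4))
    if n=='ball':
        A=np.c_[2*q,np.ones(len(q))];x=np.linalg.lstsq(A,(q**2).sum(1),rcond=None)[0];print(x[:3].round(4))
f=dict(np.load('/tmp/scene.npz'));P=pts(f)
m=(f['depth']>0)&(P[...,2]>.2)&(P[...,2]<.34)&(abs(P[...,0]-.5)<.12)&(abs(P[...,1]+.07)<.12)
q=P[m];q=q[q[:,2].argsort()];print(len(q),q[:8].round(4), np.median(q[:40],0))
```

```text
ball [ 0.5042 -0.1027  0.2435] [ 0.5168 -0.0593  0.4149]
[ 0.4968 -0.1001  0.2395]
cyl [ 0.5012 -0.1311  0.2354] [ 0.5083 -0.1161  0.4149]
wheel [ 0.5071 -0.0759  0.2389] [ 0.523  -0.0057  0.4149]
1005 [[ 0.5039 -0.0799  0.2589]
 [ 0.4954 -0.0797  0.259 ]
 [ 0.4985 -0.0774  0.2595]
 [ 0.5177 -0.0668  0.2597]
 [ 0.4939 -0.0782  0.2598]
 [ 0.5188 -0.0625  0.2605]
 [ 0.4984 -0.0799  0.2606]
 [ 0.5186 -0.073   0.261 ]] [ 0.50539441 -0.0785716   0.26263758]
```

Run:
```python
from h import *
f=dict(np.load('/tmp/wrist.npz'));P=pts(f)
for n,(u,v,r) in dict(ball=(318,202,16),cyl=(317,138,9),wheel=(319,257,18)).items():
    q=P[v-r:v+r+1,u-r:u+r+1].reshape(-1,3);q=q[(q[:,2]>.06)&(q[:,2]<.1)];print(n,((q.min(0)+q.max(0))/2).round(4),q.max(0).round(4))
    if n=='ball':
        A=np.c_[2*q,np.ones(len(q))];x=np.linalg.lstsq(A,(q**2).sum(1),rcond=None)[0];print(x[:3].round(4))
```

```text
ball [ 0.5042 -0.0718  0.0799] [ 0.5174 -0.0584  0.0877]
[ 0.5046 -0.072   0.0731]
cyl [ 0.5012 -0.1229  0.0749] [ 0.5083 -0.1161  0.0884]
wheel [ 0.5071 -0.0223  0.0679] [ 0.523  -0.0057  0.0728]
```

The ball is at (0.5045, −0.0725), and the fingertips reach about 177 mm below the TCP. I'll centre, come down and hold.

```bash
python3 -m handwheel '[[0.3,-0.3,0,0],[0,0,-1,0],[0,0,-2,0],[0,0,-2,0],[0,0,-2,0],[0,0,-2,0],[0,0,-2,0],[0,0,-1.5,0],[0,0,-1,0],[0,0,-0.7,0],[0,0,-0.3,0],[0,0,0,0],[0,0,0,0],[0,0,0,0],[0,0,0,0]]'
python3 - <<'E'
from h import *
f=grab('scene');cv2.imwrite('pics/s2.png',cv2.resize(f['image'][60:300,200:460],None,fx=2.5,fy=2.5)[...,::-1])
print(arm.get_state()['eef_pos'])
E
```

```text
t: 4.65
eef_pos: [0.5048, -0.0726, 0.2902]
ee_rot: [-3.141, 0.0, -1.642]
force: [0.1, -0.9, 0.9]
width: 0.0043
[ 0.50469651 -0.07269187  0.29005678]
```

View pics/s2.png

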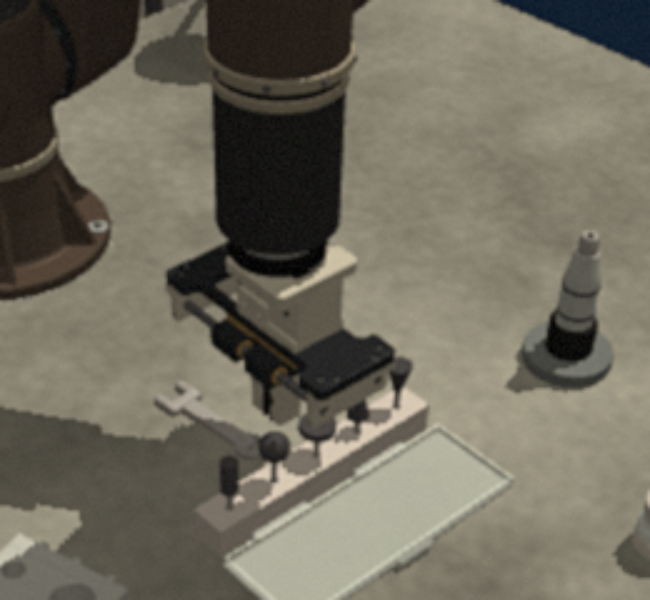

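The fingertips (crop (275,410)) hover just above the ball (275,445), with the other points clear. The tips are about 2.6 cm above it. I'll come down 4 mm and hold for 2 s.

```bash
python3 -m handwheel '[[0,0,-0.2,0],[0,0,-0.2,0],[0,0,0,0],[0,0,0,0],[0,0,0,0],[0,0,0,0],[0,0,0,0],[0,0,0,0],[0,0,0,0],[0,0,0,0],[0,0,0,0],[0,0,0,0],[0,0,0,0],[0,0,0,0],[0,0,0,0],[0,0,0,0],[0,0,0,0],[0,0,0,0],[0,0,0,0],[0,0,0,0]]'
python3 -m handwheel '[[0,0,0,0],[0,0,0,0],[0,0,0,0]]'
```

```text
t: 6.7
eef_pos: [0.5046, -0.0727, 0.2857]
ee_rot: [3.142, -0.0, -1.642]
force: [0.3, 0.1, 0.1]
width: 0.0047
t: 7.0
eef_pos: [0.5047, -0.0726, 0.2857]
ee_rot: [3.142, 0.0, -1.642]
force: [-0.5, -0.2, 0.7]
width: 0.0043
```

Next I'll go straight up, then across to above the collet.

```bash
python3 -m handwheel '[[0,0,1,0],[0,0,2,0],[0,0,3,0],[0,0,3,0],[0,0,3,0],[0,0,2,0],[0,0,1.5,0],[0,0,0,0]]'
python3 -m handwheel '[[0.2,1,0,0],[0.4,2,0,0.05],[0.4,2,0,0.05],[0.4,2.5,0,0.05],[0.4,2.5,0,0.05],[0.4,2.5,0,0.05],[0.4,2.5,0,0.05],[0.4,2.5,0,0.05],[0.4,2.5,0,0.05],[0.4,2.5,0,0.05],[0.4,2.5,0,0.05],[0.4,2.5,0,0.05],[0.4,2.5,0,0.05],[0.4,2.5,0,0],[0.4,2,0,0],[0,1,0,0],[0,0.2,0,0],[0,0,0,0],[0,0,0,0]]'
python3 - <<'E'
from h import *
f=grab('wrist');cv2.imwrite('pics/w2.png',f['image'][...,::-1])
f=grab('scene');cv2.imwrite('pics/s3.png',f['image'][...,::-1])
s=arm.get_state();print(s['eef_pos'],s['q'])
E
```

```text
t: 7.8
eef_pos: [0.5049, -0.0728, 0.4438]
ee_rot: [-3.137, 0.001, -1.642]
force: [0.3, 0.2, 0.1]
width: 0.0045
t: 9.7
eef_pos: [0.5626, 0.2836, 0.4409]
ee_rot: [-3.141, 0.0, -1.043]
force: [-0.3, 0.2, 0.0]
width: 0.0045
[0.56260605 0.28350675 0.44104896] [ 7.76138662e-01  2.64961026e-01 -3.82404992e-02  2.48519254e-05
 -1.26710815e+00 -2.48024167e-01]
```

View pics/s3.png

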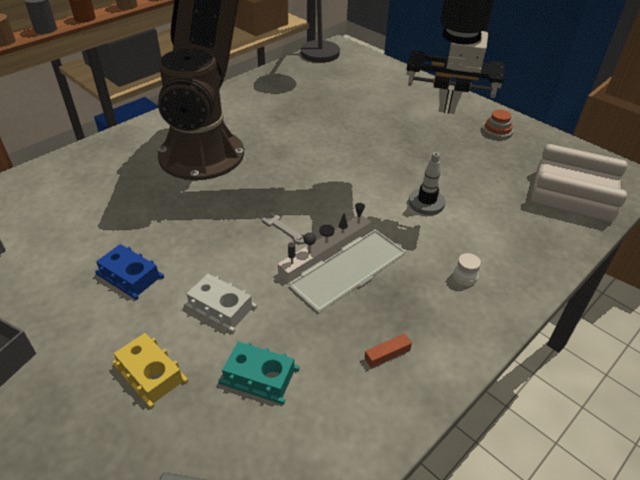

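View pics/w2.png

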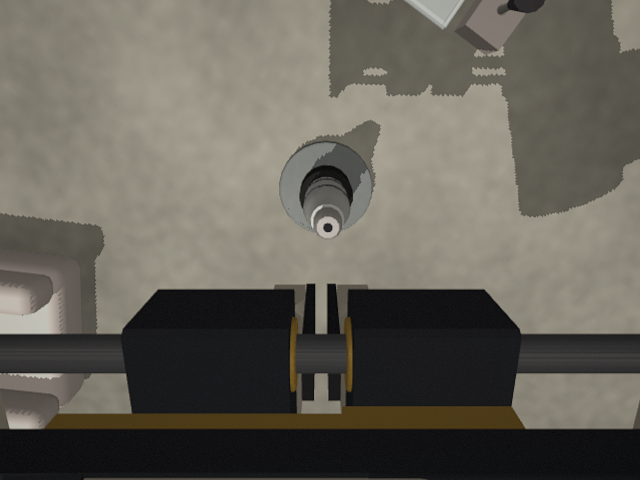

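The wrist view shows the collet mouth at (328,228). The scene view shows the gripper high above the grinder at (433,155).

Run:
```python
from h import *
f=dict(np.load('/tmp/wrist.npz'));P=pts(f)
q=P[210:245,308:348].reshape(-1,3);q=q[(q[:,2]>.143)&(q[:,2]<.156)];print(((q.min(0)+q.max(0))/2).round(4),q.mean(0).round(4),q.min(0),q.max(0))
K=240/np.tan(np.radians(float(f['vfov']))/2);R=cv2.Rodrigues(f['rvec'].astype(float))[0];C=-R.T@f['tvec'].ravel()
d=np.array([(328-f['cx'])/K,(228-f['cy'])/K,1])@R;print((C+d*(.15-C[2])/d[2]).round(4))
```

```text
[0.5606 0.2813 0.1477] [0.5615 0.2803 0.1492] [0.55090566 0.27169875 0.14305677] [0.57034493 0.29084626 0.15243675]
[0.5596 0.2822 0.15  ]
```

```bash
python3 -m handwheel '[[-0.3,-0.3,0,0],[0,0,-1,0],[0,0,-2,0],[0,0,-2,0],[0,0,-1.5,0],[0,0,-1,0],[0,0,-0.5,0],[0,0,-0.2,0],[0,0,0,0],[0,0,0,0],[0,0,0,0]]'
python3 - <<'E'
from h import *
f=grab('scene');cv2.imwrite('pics/s4.png',cv2.resize(f['image'][30:230,340:560],None,fx=2.5,fy=2.5)[...,::-1])
print(arm.get_state()['eef_pos'])
E
```

```text
t: 10.9
eef_pos: [0.5598, 0.2814, 0.3593]
ee_rot: [-3.14, 0.0, -1.042]
force: [0.7, 0.2, 0.3]
width: 0.0045
[0.5597203  0.2814159  0.35921634]
```

View pics/s4.png

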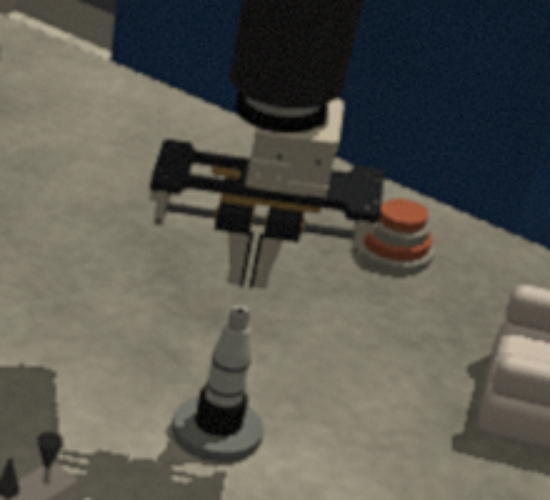

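The fingertips at crop (250,285) sit above the collet at (240,310), about 3 cm up. I'll come down 8 mm more and hold.

```bash
python3 -m handwheel '[[0,0,-0.4,0],[0,0,-0.3,0],[0,0,0,0],[0,0,0,0],[0,0,0,0],[0,0,0,0],[0,0,0,0],[0,0,0,0],[0,0,0,0],[0,0,0,0],[0,0,0,0],[0,0,0,0],[0,0,0,0],[0,0,0,0],[0,0,0,0],[0,0,0,0],[0,0,0,0],[0,0,0,0],[0,0,0,0],[0,0,0,0]]'
python3 -m handwheel '[[0,0,0,0],[0,0,0,0],[0,0,0,0],[0,0,0,0]]'
python3 -m handwheel '[[0,0,1,0],[0,0,2,0],[0,0,2,0],[0,0,2,0],[0,0,1.5,0],[0,0,0,0]]'
```

```text
t: 12.95
eef_pos: [0.5596, 0.2813, 0.3517]
ee_rot: [3.142, -0.0, -1.042]
force: [-0.3, 0.2, -0.3]
width: 0.0043
t: 13.35
eef_pos: [0.5596, 0.2813, 0.3516]
ee_rot: [3.142, -0.0, -1.042]
force: [0.5, 0.1, -0.2]
width: 0.0047
t: 13.95
eef_pos: [0.56, 0.2815, 0.4401]
ee_rot: [-3.137, 0.0, -1.042]
force: [-0.5, 0.0, 0.5]
width: 0.0045
```

```bash
python3 -m handwheel '[[-0.5,-1,0,-0.05],[-0.5,-2,0,-0.05],[-0.5,-3,0,-0.05],[-0.5,-3,0,-0.05],[-0.5,-3,0,-0.05],[-0.5,-3,0,-0.05],[-0.5,-3,0,-0.05],[-0.5,-3,0,-0.05],[-0.5,-3,0,-0.05],[-0.5,-3,0,-0.05],[-0.5,-3,0,-0.05],[-0.5,-3,0,-0.05]]'
python3 -m handwheel '[[-0.5,-3,0,-0.05],[-0.5,-3,0,-0.05],[-0.5,-3,0,-0.05],[-0.5,-3,0,-0.05],[-0.5,-3,0,-0.05],[-0.5,-3,0,-0.05],[-0.5,-3,0,-0.05],[-0.5,-2,0,-0.05],[-0.5,-1.5,0,0],[-0.5,-0.7,0,0],[-0.5,0,0,0],[-0.5,0,0,0],[0,0,0,0],[0,0,0,0]]'
python3 - <<'E'
from h import *
f=grab('wrist');cv2.imwrite('pics/w3.png',f['image'][...,::-1])
f=grab('scene');cv2.imwrite('pics/s5.png',f['image'][...,::-1])
s=arm.get_state();print(s['eef_pos'],s['q'])
E
```

```text
t: 15.15
eef_pos: [0.499, -0.0498, 0.4365]
ee_rot: [3.141, 0.0, -1.644]
force: [0.8, -0.3, -0.6]
width: 0.0045
t: 16.55
eef_pos: [0.4396, -0.3001, 0.437]
ee_rot: [-3.141, 0.0, -2.041]
force: [0.7, 0.5, -0.2]
width: 0.0046
[ 0.43985702 -0.30021373  0.43685513] [-2.30450568e-01  1.02839276e-01 -2.50525502e-01  3.55988129e-05
 -1.21700571e+00 -2.39770737e-01]
```

View pics/w3.png

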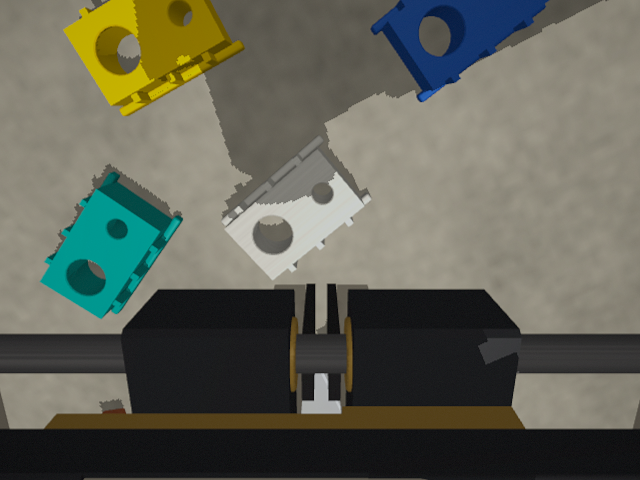

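View pics/s5.png

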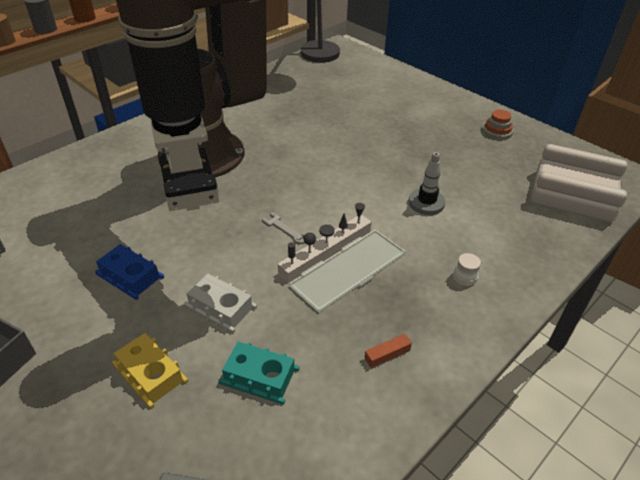

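The wrist view shows the aluminium casting's small bore at (322,193) and its large bore at (273,235).

Run:
```python
from h import *
f=dict(np.load('/tmp/wrist.npz'))
K=240/np.tan(np.radians(float(f['vfov']))/2);R=cv2.Rodrigues(f['rvec'].astype(float))[0];C=-R.T@f['tvec'].ravel()
for u,v in((322,193),(273,235)):
    d=np.array([(u-f['cx'])/K,(v-f['cy'])/K,1])@R;print((C+d*(.04-C[2])/d[2]).round(4))
cv2.imwrite('pics/w3c.png',cv2.resize(f['image'][130:290,210:390],None,fx=3.5,fy=3.5)[...,::-1])
```

```text
[ 0.4384 -0.3006  0.04  ]
[ 0.4964 -0.2861  0.04  ]
```

View pics/w3c.png

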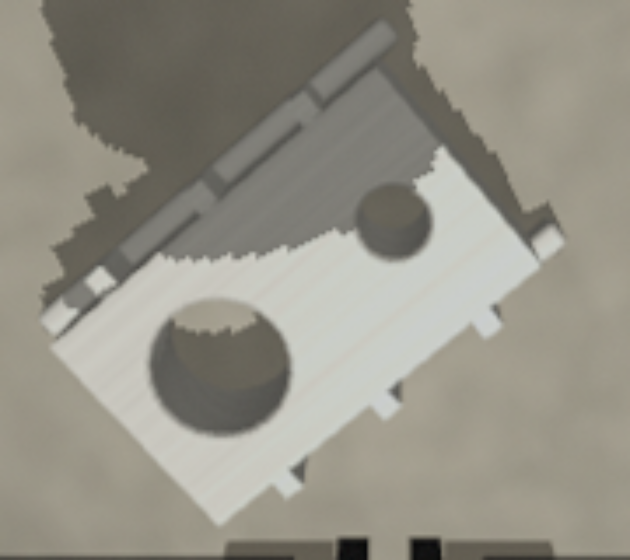

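The crop shows bare aluminium, with the small bore upper right at (395,222). All three cameras put it at (0.4385, −0.3005), within 1 mm of the TCP axis. I'll come down 19.5 cm.

```bash
python3 -m handwheel '[[-0.1,0,-1,0],[0,0,-2,0],[0,0,-2,0],[0,0,-2,0],[0,0,-2,0],[0,0,-2,0],[0,0,-2,0],[0,0,-2,0],[0,0,-1.5,0],[0,0,-1,0],[0,0,-0.8,0],[0,0,-0.4,0],[0,0,0,0],[0,0,0,0],[0,0,0,0]]'
python3 - <<'E'
from h import *
f=grab('scene');cv2.imwrite('pics/s6.png',cv2.resize(f['image'][130:330,100:320],None,fx=2.5,fy=2.5)[...,::-1])
print(arm.get_state()['eef_pos'])
E
```

```text
t: 18.15
eef_pos: [0.4389, -0.3007, 0.2503]
ee_rot: [-3.14, 0.0, -2.042]
force: [-0.2, -0.3, 0.2]
width: 0.0042
[ 0.43883786 -0.30072415  0.25026961]
```

View pics/s6.png

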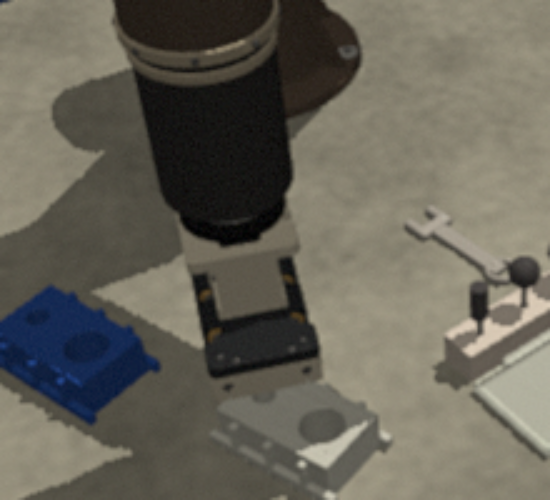

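The gripper sits over the small-bore end (crop (265,393)) and everything is clear. I'll come down another 8 mm and hold.

```bash
python3 -m handwheel '[[0,0,-0.4,0],[0,0,-0.4,0],[0,0,0,0],[0,0,0,0],[0,0,0,0],[0,0,0,0],[0,0,0,0],[0,0,0,0],[0,0,0,0],[0,0,0,0],[0,0,0,0],[0,0,0,0],[0,0,0,0],[0,0,0,0],[0,0,0,0],[0,0,0,0],[0,0,0,0],[0,0,0,0],[0,0,0,0],[0,0,0,0]]'
python3 -m handwheel '[[0,0,0,0],[0,0,0,0],[0,0,0,0],[0,0,0,0],[0,0,0,0]]'
python3 - <<'E'
from h import *
f=arm.grab_frame('scene');g=dict(np.load('/tmp/scene.npz'))
cv2.imwrite('pics/s7.png',f['image'][...,::-1])
t=arm.grab_frame('top');cv2.imwrite('pics/t7.png',t['image'][...,::-1])
s=arm.get_state();print(s['t'],s['eef_pos'],s['force'])
E
```

```text
t: 20.2
eef_pos: [0.4386, -0.3007, 0.2417]
ee_rot: [3.142, -0.0, -2.042]
force: [0.4, -0.4, -0.0]
width: 0.0044
t: 20.7
eef_pos: [0.4387, -0.3006, 0.2416]
ee_rot: [3.142, 0.0, -2.042]
force: [-0.1, -0.5, 0.3]
width: 0.0038
20.8 [ 0.43862539 -0.30066959  0.24164209] [ 0.19970017 -0.28736787 -0.29398372]
```

View pics/s7.png

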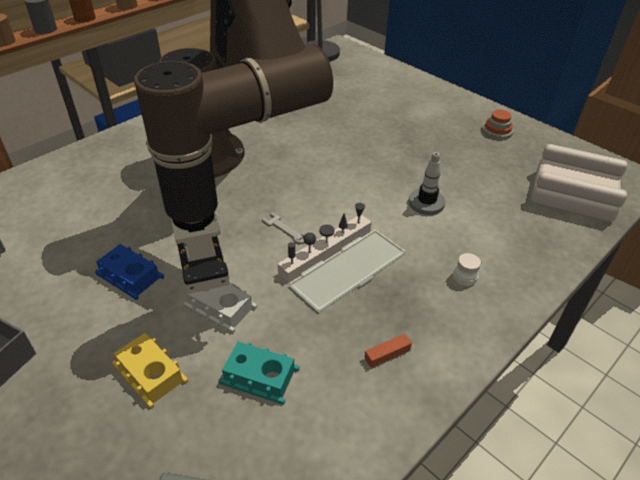

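The scene view shows every object at its starting pixel position, with the points upright and the gripper over the small-bore end of the casting. I'm handing in.

```bash
python3 -c "
from station import arm
arm.job_done();print(arm.get_state()['eef_pos'])"
```

```text
the job is handed in; nothing more can be done
the job is handed in; nothing more can be done
```

I pointed with the closed fingertips at the ball head, then the collet, then the small bore of the aluminium casting. Each hold lasted just over 2 s with the tips about 2.2–2.4 cm above, coming down from well above each time, and the job was handed in at about 21 s still pointing at that bore.

- **Aim:** by the measured arm pose, the grasp point was within about 1 mm of the located centre at each thing. The cameras agreed on those centres to about 4 mm, against the 15 mm allowed.
- **Contact:** the wrist force readings I took never went above about 1.2 N, mostly noise from moving.
- **Other things:** comparing the last scene picture with the first by eye, the grinding points stand upright and the loose things have not moved.
- **Not checked:** the last pose reading was just before hand-in, because the call after it returned only that the job was handed in. The fingertips themselves were hidden in the final scene view, so their height over the bore comes from the arm pose and the fingertip reach I measured earlier (about 177 mm).

No check failed or disagreed.

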